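# Turn the spice carousel until the salt shaker faces front

## Task

With your fingers, push the spice carousel round by its rim or the pegs on it, gently and either way, until the salt shaker stands at the front, squarely in line with the tongue that sticks out of the carousel's foot, then take the hand away. Do not touch, lift or topple the shaker or the jars that ride on it, and leave the other things on the worktop where they are.

Things in the scene. Friction and masses are not known exactly. Their poses are not given: they have to be found in the camera images.
- carousel: The carousel's fixed wooden foot: a disc 188 mm across, top 10 mm above the worktop, which does not move. Origin on the turning axis at worktop height; its own -x axis points to the front, along the tongue. The yaw differs from start to start.
- front_tongue (a point): Tip of the flat wooden front tongue of the foot (30 mm wide, rounded end, top 10 mm above the worktop), 187 mm from the turning axis; it sticks out 45 mm from under the turntable and marks the front
- turntable: Round wooden turntable, 284 mm across, 14 mm thick, top 28 mm above the worktop; turns both ways about the vertical axis. Origin on the axis, on its underside; z up. A peg pushed sideways with 1 to 2 N turns it; friction stops it at once when let go. Four loose things ride on it, centres 65 to 79 mm from the axis, tops at most 133 mm above the worktop.
- peg_top (a point): Top of one of the six like upright wooden rim pegs, each 14 mm thick and 85 mm tall, top 113 mm above the worktop. They stand evenly, 60 degrees apart, on a circle of 130 mm radius about the axis; this one is at 30 degrees from the turntable's own x axis, counter-clockwise from above
- shaker_mid (a point): Middle (half-way up) of the salt shaker: clear glass with a domed, perforated grey metal top, 90 mm tall, 44 mm across, the shortest thing on the turntable; z up. It stands loose on the turntable, somewhere away from the front, and is not to be touched
- spice_a: Spice jar, 105 mm tall, 41 mm across, straight cylinder with a dark screw cap; origin at the centre of its underside, z up. Stands loose on the turntable: not to be touched
- spice_b: Spice jar, the twin of the other, 105 mm tall, 41 mm across, straight cylinder with a dark screw cap; origin at the centre of its underside, z up. Stands loose on the turntable: not to be touched
- spread_jar: Wide jar with a broad screw lid, 100 mm tall, 65 mm across; origin at the centre of its underside, z up. Stands loose on the turntable: not to be touched
- pepper_mill: Wooden pepper mill, 160 mm tall, 58 mm across, on the worktop behind and left of the carousel; origin under its centre. Bystander
- lidless_jar: Cream glazed open jar, 82 mm tall, 91 mm across, on the worktop behind and right of the carousel; origin under its centre. Bystander
- mug: Mug, 90 mm tall, 86 mm across and 122 mm with its handle, near the front edge of the worktop, right of the carousel; origin under its centre. Bystander
- cups: Small stack of two stoneware cups, 90 mm tall, 64 mm across, on the narrow strip before the sink, left; origin under its centre. Bystander
- glass: Upturned drinking glass, 91 mm tall, 80 mm across, on the strip before the hob, right; origin under its centre. Bystander
- teaspoon: Teaspoon, 138 mm long, 13 mm high, lying left of the carousel near the front edge; origin under its centre. Bystander
- shaker: The salt shaker itself (see its middle); origin at the centre of its underside, z up

How it is judged:
On the way, in this order (a step that is already met when the one before it is completed fails the run):
1. the fingers push on the turntable (contact force between the fingers and turntable above 0.3 N), for 0.04 s.
2. the salt shaker has come round to the front (y of shaker_mid in the frame of carousel between -0.016 and 0.016 m and x of shaker_mid in the frame of carousel below -0.05 m), for 0.2 s.
At the end, for the whole second after the job is handed in: The salt shaker's middle is at the front, within 16 mm sideways of the line from the turning axis to the tongue; the turntable is at rest; the shaker and the three jars stand upright on the turntable, 50 to 95 mm from its axis (all of step 2 and angular speed of turntable below 0.1 rad/s and angle between each of shaker_mid, spice_a, spice_b, spread_jar's own z axis and vertical below 0.15 rad and horizontal distance between shaker_mid and carousel between 0.05 and 0.095 m and height (world z) of shaker_mid between 0.065 and 0.085 m and horizontal distance between spice_a and carousel between 0.05 and 0.095 m and height (world z) of spice_a between 0.02 and 0.04 m and horizontal distance between spice_b and carousel between 0.05 and 0.095 m and height (world z) of spice_b between 0.02 and 0.04 m and horizontal distance between spread_jar and carousel between 0.05 and 0.095 m and height (world z) of spread_jar between 0.02 and 0.04 m); the robot touches nothing.
It fails at once if the shaker or a jar on the turntable is touched by the robot (contact force between any of the fingers, the arm and shaker above 0.3 N or contact force between any of the fingers, the arm and spice_a above 0.3 N or contact force between any of the fingers, the arm and spice_b above 0.3 N or contact force between any of the fingers, the arm and spread_jar above 0.3 N).
It fails at once if the shaker or a jar on the turntable is lifted or toppled (height (world z) of shaker_mid above 0.105 m or height (world z) of any of spice_a, spice_b, spread_jar above 0.06 m or angle between any of shaker_mid, spice_a, spice_b, spread_jar's own z axis and vertical above 0.4 rad).
It fails at once if the turntable is whirled round (faster than 4 rad/s) (angular speed of turntable above 4 rad/s).
It fails at once if the pepper mill or the cream jar is moved by more than 10 mm (distance of any of pepper_mill, lidless_jar from where it was at the start of the episode above 0.01 m).
It fails at once if the mug, cups, glass or teaspoon is pushed with over 5 N (contact force between any of the fingers, the arm and mug above 5 N or contact force between any of the fingers, the arm and cups above 5 N or contact force between any of the fingers, the arm and glass above 5 N or contact force between any of the fingers, the arm and teaspoon above 5 N).
It also fails if it takes over 54 s, if anything falls off the work surface, if the arm or the gripper's body presses on something with over 40 N, if the wrist force passes 120 N, or if a joint passes its speed limit or range.

## Robot

A 7-joint arm with a two-finger parallel gripper is mounted at the origin on a cart in front of the work surface, level with it; the furniture and walls round the work are solid. World frame = base frame: x ahead of the robot, y to its left, z up, the work surface at z = 0. Lengths are in m, angles in rad, forces in N, time in s.
With the tool pointing down it reaches from about 0.35 to 0.9 m from the base axis. Payload 19.9 kg.
Tool frame: the origin (TCP) lies between the finger pads; the fingertips stand 19 mm ahead of it and the grasp point (between the pads) is the TCP; z points along the fingers, y is the line along which they close (so a half turn about z gives the same grasp; the last joint's range is limited). The gripper opens to 94 mm and grips with 3 to 60 N. Pads are 16 mm wide; open, the fingers measure 119 mm over their backs; the gripper's body (75 mm by 177 mm) begins 78 mm behind the grasp point.
Start: joints at [-1.357, 0.417, -0.01, 1.614, 0.005, 1.111, -0.053], TCP at [0.158, 0.605, 0.202] pointing down, gripper open.
Joint ranges: [-2.81, 2.81], [-0.39, 2.02], [-1.27, 1.25], [0.06, 2.57], [-1.19, 4.33], [0.19, 2], [-2.82, 2.82]. Speed limits (rad/s): [1.89, 1.89, 2.39, 2.39, 3.01, 3.01, 3.01].

## Interface

Orientations are given as a 3x3 rotation matrix whose columns are the frame's x, y, z axes.
In Python, from rig import robot gives the robot as it stands. Calls block until the motion is done:
- robot.move_ptp(position, orientation): joint-space move of the TCP to a pose.
- robot.move_linear(position, velocity=0.15, frame=None, threshold=None): straight line of the TCP; frame=None keeps the orientation; velocity is the mean speed in m/s. With threshold (N) it stops when the force on the tool has changed by that much, and returns True; else False.
- robot.goto_joints(angles): joint-space move.
- robot.gripper_to(opening): finger opening in m; the grip force is fixed at half the most; returns when the fingers have stopped.
- robot.pause(seconds).
- robot.ik(position, orientation): joint angles nearest the present ones, or None.
- robot.get_state(): the state.
- robot.grab_frame(name): name is "scene" or "top" or "wrist"; returns the picture (384x512x3 uint8, red, green, blue); there is no depth.
- robot.camera_info(name): a dict with "fx", "fy", "cx", "cy" (pixels), "rvec" (rotation vector, rad) and "tvec" (3), from world to camera coordinates, as OpenCV has them. Camera axes: x right, y down, z forward; pixel columns grow to the right and rows downward; lengths in m; the calibration is good to about 2 mm. The wrist camera is an equidistant fisheye: a pixel r from the principal point sees the ray r / f radians off the axis. A picture is of the moment at which its call begins: read the wrist's pose just before it. camera_info takes no time and is no camera call; for the wrist camera it gives the pose at the moment of the call.
A pose or a line that the arm cannot do raises robot.PlanningError and nothing moves.
- robot.sign_off(): hands the job in; it is judged then, once.
The state is a dict: "time": time; "qpos": joint angles; "joint_vel": joint speeds; "effort": joint torques, N m; "ee_pos": TCP position; "tool_rot": TCP orientation; "force": force on the tool from outside, world axes, zero at the start; "moment": the same for the moment, N m; "opening": finger opening in m; "grasp_force": force on a finger pad.
Only numpy, scipy, OpenCV 4.12 (cv2) and the standard library are available. Lean on these libraries where they do the work, as an engineer would, in place of code of your own. Each camera call takes 0.05 s, during which the arm holds its last target. There are 200 camera calls.

## Working session

There is one attempt and no reset: what is moved stays moved. The work goes in short steps, each a Python script; the robot and the scene stay as the last script left them, time stands still between calls to the robot, and variables do not carry over. Pictures are saved under pics/ and viewed, at most 10 in all, crops included, and the job is handed in when it is done.

```bash
mkdir -p pics
cat > h.py <<'E'
import numpy as np, cv2
from rig import robot
def cam(n):
    c=robot.camera_info(n);R=cv2.Rodrigues(np.array(c['rvec'],float))[0];return c,R,np.array(c['tvec'],float).ravel()
def ray(n,u,v,z):
    c,R,t=cam(n);d=R.T@np.array([(u-c['cx'])/c['fx'],(v-c['cy'])/c['fy'],1]);o=-R.T@t
    return (o+d*(z-o[2])/d[2])
def proj(n,P):
    c,R,t=cam(n);p=(R@np.atleast_2d(P).T).T+t
    return np.c_[c['fx']*p[:,0]/p[:,2]+c['cx'],c['fy']*p[:,1]/p[:,2]+c['cy']]
def save(n,f,crop=None,s=1):
    im=robot.grab_frame(n)[:,:,::-1]
    if crop: x0,y0,x1,y1=crop;im=im[y0:y1,x0:x1]
    cv2.imwrite('pics/'+f,cv2.resize(im,None,fx=s,fy=s,interpolation=cv2.INTER_CUBIC))
E
python3 - <<'E'
from h import *
save('top','top.png',None,1.5);save('scene','scene.png',None,1.5)
for n in('top','scene'):
    c,R,t=cam(n);print(n,-R.T@t,c)
E
```

```text
top [0.25374709 0.00405175 1.47984519] {'fx': 399.64314431307514, 'fy': 399.64314431307514, 'cx': 251.60689343735203, 'cy': 188.3147248640373, 'rvec': array([ 2.09383445, -2.11492293,  0.22481791]), 'tvec': array([0.014987  , 0.56708605, 1.39015632])}
scene [-0.01870591  0.84108151  1.27183496] {'fx': 454.3214179077299, 'fy': 454.3214179077299, 'cx': 257.9257296680048, 'cy': 185.9044950944055, 'rvec': array([ 0.81548461, -2.65400579,  0.9683512 ]), 'tvec': array([0.45599754, 0.27844313, 1.42823942])}
```

View pics/top.png

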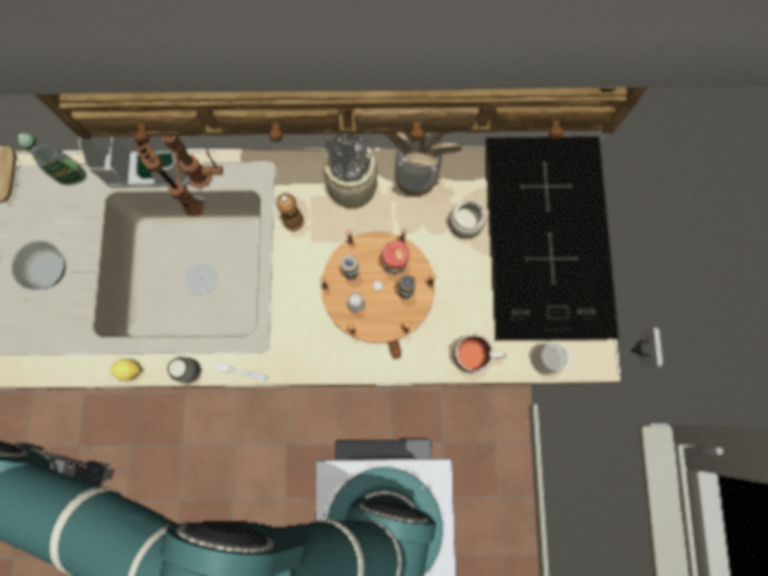

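View pics/scene.png

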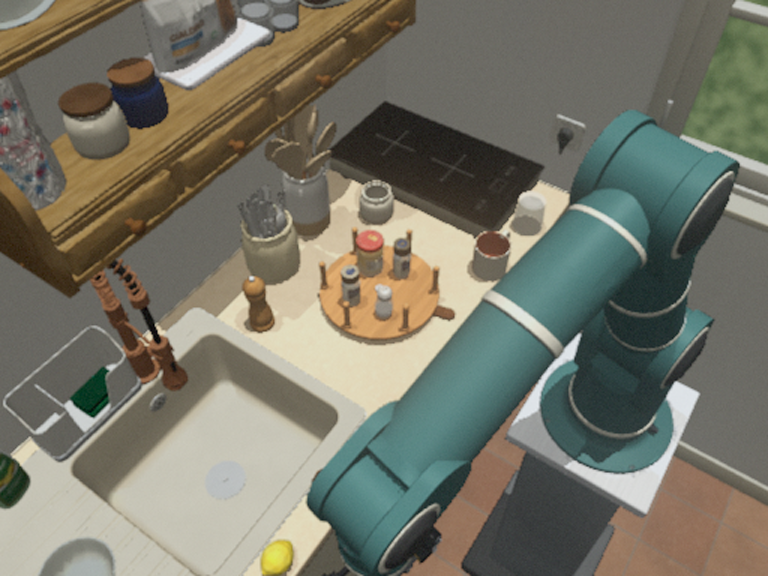

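The top view shows the carousel centred near (378,286), with the tongue tip near (395,357). The shaker, with its grey-white top, is near (355,302). I'll enlarge that area and measure.

Run:
```python
from h import *
save('top','topc.png',(200,140,310,250),5.4)
```

```text
(no output)
```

View pics/topc.png

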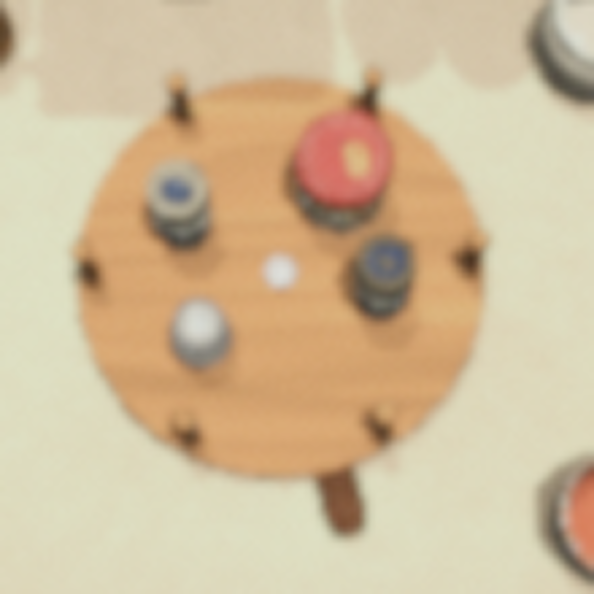

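The crop shows the disc centre at about (282,277), the tongue tip at (345,535) and the shaker dome at (200,325). The peg tops are near (177,82), (372,76), (484,240), (82,250), (187,422) and (383,413).

Run:
```python
from h import *
f=lambda u,v,z: ray('top',200+u/5.4,140+v/5.4,z)[:2]
C=f(282,277.5,.026);T=f(345,533,.01);S=f(200,325,.118)
print('C',C,'edges',[np.linalg.norm(f(*p,.028)-C) for p in((79,275),(485,275),(282,478),(282,77))])
pol=lambda n,P:print(n,P.round(3),'r',np.linalg.norm(P-C).round(3),'ang',np.degrees(np.arctan2(*(P-C)[::-1])).round(1))
pol('T',T);pol('S',S)
for p in((177,82),(372,76),(484,240),(82,250),(187,422),(383,413)):pol('peg',f(*p,.113))
pol('red',f(342,160,.128));pol('a',f(178,187,.133));pol('b',f(388,262,.133));pol('mug',f(594,510,.09))
print(robot.get_state()['tool_rot'].round(2) if 0 else np.round(robot.get_state()['tool_rot'],2))
```

```text
C [0.5634255  0.00725812] edges [np.float64(0.13974180609639808), np.float64(0.13960120160182188), np.float64(0.1385909709335803), np.float64(0.14352242445543414)]
T [ 0.389 -0.034] r 0.179 ang -166.8
S [0.513 0.06 ] r 0.073 ang 133.6
peg [0.678 0.075] r 0.133 ang 30.7
peg [ 0.68  -0.054] r 0.132 ang -27.5
peg [ 0.568 -0.124] r 0.132 ang -87.8
peg [0.565 0.137] r 0.13 ang 89.5
peg [0.451 0.069] r 0.128 ang 151.3
peg [ 0.456 -0.057] r 0.125 ang -149.3
red [ 0.619 -0.033] r 0.069 ang -35.6
a [0.601 0.073] r 0.076 ang 60.4
b [ 0.55  -0.061] r 0.069 ang -101.1
mug [ 0.395 -0.192] r 0.261 ang -130.2
[[-0.97  0.25 -0.  ]
 [ 0.25  0.97 -0.  ]
 [-0.   -0.   -1.  ]]
```

```bash
cat >> h.py <<'E'
C=np.array([.5634,.0073]);RF=.134
def pose(deg,z,s):
    a=np.radians(deg);x=s*np.array([-np.sin(a),np.cos(a),0]);zz=np.array([0,0,-1.])
    return np.array([C[0]+RF*np.cos(a),C[1]+RF*np.sin(a),z]),np.c_[x,np.cross(zz,x),zz]
E
python3 - <<'E'
from h import *
for s in(1,-1):
    for d in(131,205):
        q=robot.ik(*pose(d,.095,s));print(s,d,None if q is None else np.round(q,2))
E
```

```text
1 131 [-0.49  0.32  0.23  2.05 -0.1   0.78  2.1 ]
1 205 [-0.86  0.45  1.09  2.17 -0.54  0.83 -2.13]
-1 131 [-0.81  0.37  0.62  2.06 -0.3   0.8  -0.86]
-1 205 [-0.71  0.35  0.89  2.16 -0.39  0.79  0.86]
```

Run:
```python
from h import *
st=robot.get_state;print(st()['time'])
robot.gripper_to(0.0)
robot.move_ptp(*pose(131,.25,-1))
p,R=pose(131,.095,-1)
print('hit',robot.move_linear(p,.12,threshold=8),st()['force'],st()['opening'])
for d in (137,147,157,167,177,187,197):
    p,R=pose(d,.095,-1);robot.move_linear(p,.045,frame=R);print(d,np.round(st()['force'],1),st()['ee_pos'])
print(st()['time'])
save('top','t2.png',(200,140,310,250),5.4);save('scene','s2.png',None,1.5)
```

```text
0.15
hit False [ 0.34243878 -0.12652321  0.87071766] 0.0004418469766244677
137 [-0.5  0.3  0.2] [0.46571803 0.09890016 0.09535529]
147 [-0.1  0.7 -0.1] [0.45121299 0.08051821 0.09502766]
157 [ 0.5 -0.7  0.6] [0.44015731 0.05988341 0.09497969]
167 [-0.4 -0.4  0.4] [0.43294106 0.03770546 0.09500264]
177 [ 0.4 -0.5  1. ] [0.42961586 0.014585   0.09497217]
187 [ 0.2 -0.2  0. ] [ 0.43037378 -0.00875072  0.09495653]
197 [ 1.1 -0.5 -0.1] [ 0.43520243 -0.03161072  0.09496993]
9.5917
```

View pics/t2.png

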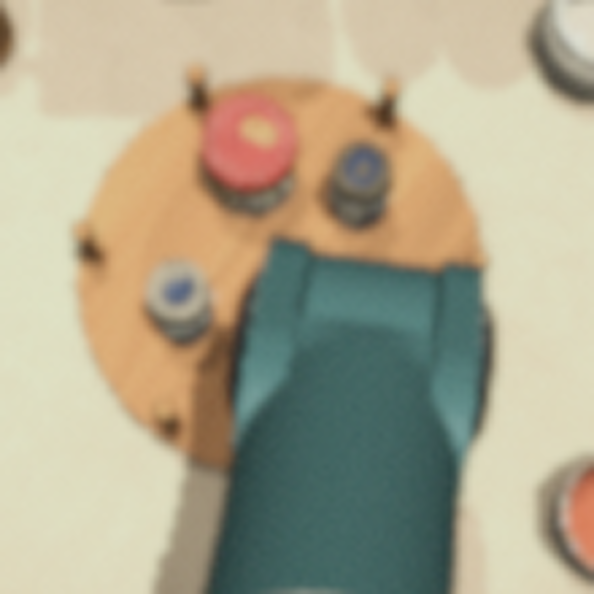

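View pics/s2.png

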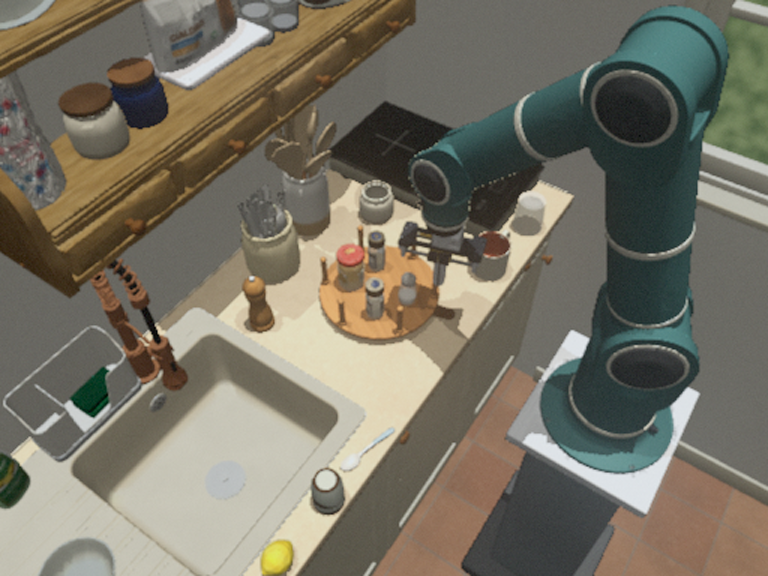

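The turntable has turned. Jar A's cap is now at (178,290), the red lid at (250,143), jar B at (363,165), and the pegs at (197,72), (388,85), (82,237) and (167,413). I'll compute the angle turned so far.

Run:
```python
from h import *
f=lambda u,v,z: ray('top',200+u/5.4,140+v/5.4,z)[:2]
A=lambda u,v,z:np.degrees(np.arctan2(*(f(u,v,z)-C)[::-1]))
print('rot',A(178,290,.133)-60.4,A(250,143,.128)+35.6,A(363,165,.133)+101.1)
print('pegs',[A(*p,.113)%60 for p in((197,72),(388,85),(82,237),(167,413))])
print(ray('scene',408/1.5,278/1.5,.118)[:2])
```

```text
rot 54.163230800381676 51.754878229727765 54.79838602470248
pegs [np.float64(24.28995338491555), np.float64(27.147413274494127), np.float64(25.670024041847043), np.float64(25.104080892406927)]
[0.48855448 0.00886848]
```

It has turned about 54.3° of the 59.6° needed, so I'll push 5.3° more, back off and check.

Run:
```python
from h import *
for d in(202.4,193):
    p,R=pose(d,.095,-1);robot.move_linear(p,.03,frame=R)
p,R=pose(193,.26,-1);robot.move_linear(p,.15)
q=np.array(robot.get_state()['qpos']);print(q.round(2))
robot.move_ptp(np.array([.25,.40,.28]),R)
print(robot.get_state()['time'])
save('top','t3.png',(200,140,310,250),5.4)
```

```text
[-0.49 -0.    0.47  2.    0.    1.15  0.21]
14.075
```

View pics/t3.png

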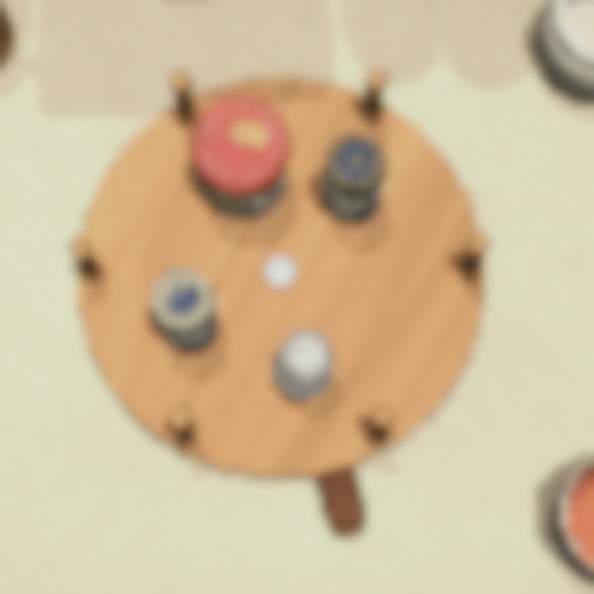

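The shaker dome is at (303,355) and the tongue runs from (336,478) to (345,533). Next is the sideways error.

Run:
```python
from h import *
f=lambda u,v,z: ray('top',200+u/5.4,140+v/5.4,z)[:2]
S=f(303,353,.116);hub=f(280,271,.03)
for c in(C,hub):
  for T in(f(345,533,.01),f(342,510,.01)):
    t=(T-c)/np.linalg.norm(T-c);d=S-c;print(c,np.degrees(np.arctan2(t[1],t[0])),'r',np.linalg.norm(d),'side mm',1e3*(t[0]*d[1]-t[1]*d[0]))
```

```text
[0.5634 0.0073] -166.75121148506886 r 0.07003602052972875 side mm -2.8914637769076377
[0.5634 0.0073] -166.1083966238253 r 0.07003602052972875 side mm -3.6763460277079925
[0.56715562 0.00857949] -166.63073506970997 r 0.07396768662068637 side mm -2.6621731851368504
[0.56715562 0.00857949] -165.99187656193962 r 0.07396768662068637 side mm -3.4862096183605766
```

It's about 3 mm off, against a tolerance of 16 mm, and everything is upright with the arm clear, so I'll hand it in.

```bash
python3 -c "
from h import *
print(robot.get_state()['force']);print(robot.sign_off())"
```

```text
[0.1067673  0.01857808 0.82145808]
the job is handed in; nothing more can be done
None
```

I turned the carousel about 60° by one peg, so the salt shaker now stands at the front, about 3 mm off the tongue line by my measurement (16 mm allowed); the hand is clear and the job is handed in, with no verdict shown.

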